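# Open the shower organizer's drawer and point out the nail clipper

### The arm

A 7-joint arm with a two-finger parallel gripper is mounted at the origin on the work surface. World frame = base frame: x ahead of the robot, y to its left, z up, the work surface at z = 0. Lengths are in m, angles in rad, forces in N, time in s.
With the tool pointing down it reaches from about 0.4 to 0.85 m from the base axis. Payload 6.9 kg.
Tool frame: the origin (TCP) lies between the finger pads, 19 mm behind the fingertips; this is the grasp point; z points along the fingers, y is the line along which they close (so a half turn about z gives the same grasp; the last joint's range is limited). The gripper opens to 85 mm and grips with 20 to 120 N. Pads are 22 mm wide; open, the fingers measure 114 mm over their backs; the gripper's body (76 mm by 85 mm) begins 54 mm behind the grasp point. The pads swing forward as they close: fully open they stand 13 mm farther back than shut.
Start: joints at [0.105, 0.507, -0.238, 1.5, 0.126, 1.149, -0.155], TCP at [0.625, -0, 0.25] pointing down, gripper open.
Joint ranges: [-3.08, 3.08], [-0.24, 2.05], [-1.43, 1.35], [0, 2.5], [-1.52, 4.66], [0.17, 1.96], [-2.89, 2.89]. Speed limits (rad/s): [2.39, 2.39, 3.14, 3.14, 3.14, 3.14, 3.14].

### API

Orientations are given as a unit quaternion [w, x, y, z].
In Python, from station import ctrl, get_state, vision, ticket, models gives the robot as it stands. Calls block until the motion is done:
- ctrl.movep(position, orientation): joint-space move of the TCP to a pose.
- ctrl.movel(position, frame=None, max_speed=0.15): straight line of the TCP; frame=None keeps the orientation; max_speed is the mean speed in m/s.
- ctrl.set_joints(angles): joint-space move.
- ctrl.ungrasp() and ctrl.close_gripper(force=None): open the fingers fully, or close them until they stop; force is the grip in N (None keeps the last).
- ctrl.pause(seconds).
- ctrl.ik(position, orientation): joint angles nearest the present ones, or None.
- get_state(): the state.
- vision.grab_frame(name): name is "scene" or "side" or "wrist"; returns (picture, depth): 384x512x3 uint8, blue, green, red; 384x512 float32, m along the optical axis (not along the pixel's ray), 0 where there is no reading.
- vision.camera_info(name): a dict with "mtx" (3x3 intrinsics, pixels), "R" (3x3) and "t" (3): a world point X has camera coordinates R X + t; the wrist camera has in their place "hand_eye" (4x4, takes a point from camera to tool coordinates, whose origin is the TCP and whose axes are the flange's). Camera axes: x right, y down, z forward; pixel columns grow to the right and rows downward; lengths in m; the calibration is good to about 2 mm. The wrist camera is an equidistant fisheye: a pixel r from the principal point sees the ray r / f radians off the axis. A picture is of the moment at which its call begins: read the wrist's pose just before it. camera_info takes no time and is no camera call.
A pose or a line that the arm cannot do raises ctrl.Unreachable and nothing moves.
- ticket.close_job(): hands the job in; it is judged then, once.
Trained networks look in the newest picture that a camera, given by its name, has taken for a name from the list of things; names that differ only in an ending like _2 or _b are one class to them, and where a whole thing is asked for, a point or a joint stands for the part that bears it (a point fixed in the world has none). Each returns a list of dicts, best first, with "p" (0 to 1); they miss things now and then, are a little off and sometimes report something else, mostly with a low value. They report only what shows in the picture. A call takes as long as a camera call.
- models.recognise(camera, target): "point" ([column, row] in pixels, amid what is visible of it).
- models.masks_of(camera, target): "mask" (384x512 bool, what is visible of it) and "point" ([column, row] in pixels, amid what is visible of it).
The state is a dict: "time": time; "qpos": joint angles; "qd": joint speeds; "tau": joint torques, N m; "tcp_pos": TCP position; "eef_rot": TCP orientation; "contact_force": force on the tool from outside, world axes, zero at the start; "wrist_torque": the same for the moment, N m; "width": finger opening in m; "gripper_force": force on a finger pad.
Only numpy, scipy, OpenCV 4.12 (cv2) and the standard library are available. Lean on these libraries where they do the work, as an engineer would, in place of code of your own. Each camera call takes 0.05 s, during which the arm holds its last target. There are 200 camera calls.

### The job

Someone seated in the shower asks where the nail clipper is: hook a fingertip behind the loop pull of the wall organizer's drawer and gently draw the drawer wide open, without pinching the pull or jerking it hard against its stop. Then point the fingers down at the nail clipper, the fingertips just above the middle of it but touching nothing, and keep pointing there for a good three seconds. Finally take the hand well clear so that they can reach in, leaving the drawer wide open; touch, lift or point at none of the other things, and do not touch the nail clipper either.

Things in the scene. Friction and masses are not known exactly. Their poses are not given: they have to be found in the camera images.
- half_wall: low tiled wall, 800 mm long, 90 mm thick, 235 mm tall, standing on the tiled ledge (z = 0) with a stone cap. Origin: middle of its foot. Its -x side is the tiled face, 45 mm from the origin, which carries the organizer; y runs along it.
- organizer: sage plastic organizer on the wall's tiled face, 25 to 34 mm above the ledge. Origin: middle of the housing's underside; -x out of the wall (the way the drawer slides), y along the wall. Housing 150 mm deep (x -75 to 75), 260 wide, 80 tall, rim to 87; back plate 280 wide, 200 tall (x 69 to 75), with a spring clip (foot at z 123, jaw to z 165, x 51 to 69) that holds the comb.
- drawer (a joint): how far the drawer is drawn out, in m along the organizer's -x: 0 shut, hard end stop at 0.125 (no need to reach it); starts 0 to 0.015. Needs about 1.5 N plus slight damping, no spring, stays where left. Front panel 256 mm wide, 68 mm tall (z 5 to 73 in the organizer's frame), its front face at organizer x = -0.082 - joint value.
- tray (a point): middle of the drawer's inner floor, moving with it, same axes as the organizer; 8 mm above the organizer's origin. Open-topped sage tray, side walls 45 mm high; a divider 35 mm high at y = 0 parts it into two compartments about 120 mm wide (y) and 135 mm long (x).
- pull (a point): middle of the opening of the drawer's loop pull, level with the loop's top edge (61 mm above the organizer's origin); same axes. Loop open above and below: a flat bar 126 mm long (y), 6 thick, 20 tall, joined to the drawer front by a cheek at each end. A finger goes down into the opening, 36 mm (x, 18 each side of the point) by 114 mm (y), and draws the bar outwards to -x.
- nail_clipper: silver steel nail clipper lying loose in one of the drawer's two compartments (either one), at any slant up to about 40 degrees from the drawer's x: a solid-looking bar 78 mm long (x), 14 mm wide (17 mm at the jaws, +x end), 16 mm high with a lever on top. Origin: middle of its underside; z up.
- tweezers: silver steel tweezers lying loose in the other compartment: slim V 98 mm long (x), 18 mm wide at the joined -x end narrowing to the tips, 9 mm high. Origin: middle of the underside.
- comb: black plastic comb, 175 mm long (y), 5 mm thick, 32 mm high, standing spine down in the organizer's spring clip against the back plate. Origin: middle of the spine's underside.
- soap_dish: white plastic soap dish, 90 x 130 mm, 24 mm high, with a cream bar of soap to 33 mm, loose on the ledge to one side of the organizer. Origin: middle of its underside.
- tube: closed white tube standing on its grey cap on the ledge at the organizer's other side: round, 47 mm across at the foot, flat 62 mm wide seam on top, 156 mm tall. Origin: middle of its underside; z up.

How it is judged:
On the way, in this order (a step that is already met when the one before it is completed fails the run):
1. the drawer is drawn wide open, 85 mm or more (value of joint drawer above 0.085 m), for 0.2 s.
2. fingers point down at the nail clipper for 2.5 s, touching nothing: tool point within 22 mm of its middle sideways, 22 to 90 mm above its underside, within 50 degrees of straight down (horizontal distance between the grasp point and nail_clipper below 0.022 m and z of the grasp point in the frame of nail_clipper between 0.022 and 0.09 m and angle between the grasp point's own z axis and vertical above 2.25 rad and contact force between each of the arm, the fingers and anything else below 0.5 N), for 2.5 s.
At the end, for the whole second after the job is handed in: Drawer still and at least 85 mm open, nail clipper and tweezers at rest on its floor, comb in its clip, soap dish and tube within 15 mm of where they stood, and the tool point more than 150 mm from the nail clipper (value of joint drawer above 0.085 m and velocity of joint drawer below 0.01 m/s and distance between the grasp point and nail_clipper above 0.15 m and z of nail_clipper in the frame of organizer between 0 and 0.025 m and z of tweezers in the frame of organizer between 0 and 0.025 m and linear speed of each of nail_clipper, tweezers below 0.02 m/s and distance of each of comb, soap_dish, tube from where it was at the start of the episode below 0.015 m); the robot touches nothing.
It fails at once if the robot touches the nail clipper (contact force between any of the arm, the fingers and nail_clipper above 0.3 N).
It fails at once if the robot touches the tweezers, comb, soap dish or tube (contact force between any of the arm, the fingers and tweezers above 0.3 N or contact force between any of the arm, the fingers and comb above 0.3 N or contact force between any of the arm, the fingers and soap_dish above 0.3 N or contact force between any of the arm, the fingers and tube above 0.3 N).
It fails at once if the nail clipper or the tweezers are lifted off the drawer's floor (z of any of nail_clipper, tweezers in the frame of organizer above 0.025 m).
It fails at once if the pull is pinched or the organizer is wrenched (over 30 N from the fingers) (contact force between the fingers and organizer above 30 N).
It fails at once if the fingers point closely down at the tweezers instead (horizontal distance between the grasp point and tweezers below 0.015 m and z of the grasp point in the frame of tweezers below 0.075 m).
It also fails if it takes over 58 s, if anything falls off the work surface, if the arm or the gripper's body presses on something with over 40 N, if the wrist force passes 120 N, or if a joint passes its speed limit or range.

## Working session

There is one attempt and no reset: what is moved stays moved. The work goes in short steps, each a Python script; the robot and the scene stay as the last script left them, time stands still between calls to the robot, and variables do not carry over. Pictures are saved under pics/ and viewed, at most 10 in all, crops included, and the job is handed in when it is done.

```bash
mkdir -p pics
cat > h.py <<'E'
import numpy as np, cv2
from station import ctrl, get_state, vision, ticket, models
def cloud(cam, depth):
    c=vision.camera_info(cam); K=np.array(c["mtx"]); R=np.array(c["R"]); t=np.array(c["t"])
    v,u=np.indices(depth.shape)
    P=np.stack([(u-K[0,2])/K[0,0]*depth,(v-K[1,2])/K[1,1]*depth,depth],-1)
    W=(P-t)@R
    W[depth<=0]=np.nan
    return W
E
python3 - <<'E'
from h import *
s=get_state(); print(s["time"],s["eef_rot"],s["width"])
ims=[]
for cam in ["scene","side"]:
    im,d=vision.grab_frame(cam); W=cloud(cam,d); ims.append(im)
    np.save(f"{cam}.npy",W)
    c=vision.camera_info(cam); print(cam,(-np.array(c["R"]).T@np.array(c["t"])).round(3))
    for n in ["half_wall","organizer","drawer","pull","nail_clipper","tweezers","comb","soap_dish","tube"]:
        for r in models.masks_of(cam,n)[:2]:
            m=r["mask"]; p=W[m]; p=p[~np.isnan(p[:,0])]
            if len(p): print(n,round(r["p"],2),np.round(r["point"]),m.sum(),np.median(p,0).round(3),np.percentile(p,3,0).round(3),np.percentile(p,97,0).round(3))
    cv2.imwrite(f"pics/{cam}1.png",im)
print(get_state()["time"])
E
```

```text
0.0 [-5.97852389e-04  7.07118523e-01  7.07094509e-01 -6.26261363e-04] 0.08545438067461737
scene [ 0.205 -0.606  0.651]
half_wall 0.96 [304. 248.] 36151 [ 0.428 -0.469  0.234] [ 0.224 -0.524  0.059] [ 0.865 -0.395  0.236]
organizer 0.63 [228. 210.] 8457 [ 0.455 -0.307  0.105] [ 0.352 -0.364  0.061] [ 0.603 -0.214  0.112]
drawer 0.59 [204. 193.] 876 [ 0.46  -0.227  0.085] [ 0.351 -0.269  0.052] [ 0.584 -0.206  0.099]
pull 0.58 [201. 191.] 990 [ 0.463 -0.236  0.086] [ 0.351 -0.269  0.07 ] [ 0.581 -0.207  0.099]
soap_dish 0.64 [292. 149.] 1396 [ 0.718 -0.242  0.024] [ 0.681 -0.287  0.004] [ 0.768 -0.183  0.034]
tube 0.62 [162. 305.] 1676 [ 0.274 -0.349  0.113] [ 0.25  -0.36   0.051] [ 0.302 -0.343  0.156]
tube 0.48 [200. 194.] 1171 [ 0.46  -0.241  0.086] [ 0.351 -0.27  -0.   ] [ 0.581 -0.194  0.099]
side [0.306 0.079 0.595]
half_wall 0.61 [348. 137.] 36939 [ 0.358 -0.438  0.202] [ 0.131 -0.515  0.014] [ 0.886 -0.368  0.237]
half_wall 0.16 [246. 243.] 4810 [ 0.47  -0.251  0.071] [ 0.358 -0.315  0.001] [ 0.598 -0.205  0.1  ]
organizer 0.61 [265. 194.] 19569 [ 0.476 -0.342  0.107] [ 0.361 -0.421  0.035] [ 0.613 -0.217  0.215]
drawer 0.95 [247. 247.] 4663 [ 0.469 -0.251  0.072] [ 0.358 -0.315  0.033] [ 0.598 -0.205  0.1  ]
pull 0.89 [245. 248.] 4589 [ 0.472 -0.251  0.073] [ 0.359 -0.314  0.033] [ 0.597 -0.205  0.1  ]
tweezers 0.49 [244. 245.] 4630 [ 0.471 -0.251  0.072] [ 0.359 -0.315  0.033] [ 0.596 -0.205  0.1  ]
comb 0.92 [284. 153.] 554 [ 0.468 -0.399  0.161] [ 0.422 -0.411  0.152] [ 0.588 -0.384  0.177]
soap_dish 0.73 [132. 216.] 2599 [ 0.717 -0.232  0.023] [ 0.681 -0.305  0.005] [ 0.769 -0.178  0.035]
tube 0.85 [370. 241.] 2031 [ 0.278 -0.335  0.101] [ 0.252 -0.342  0.011] [ 0.303 -0.322  0.156]
1.0
```

View pics/scene1.png

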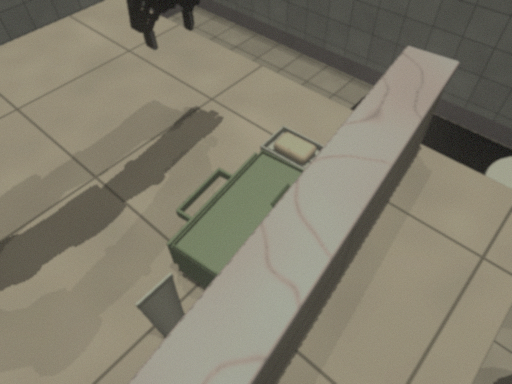

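View pics/side1.png

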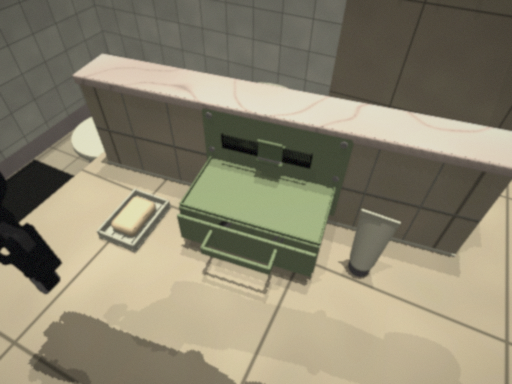

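Run:
```python
from h import *
for cam in ["side","scene"]:
    W=np.load(cam+".npy").reshape(-1,3); W=W[~np.isnan(W[:,0])]
    x,y,z=W.T
    def rect(m,n):
        P=W[m][:,:2].astype(np.float32); r=cv2.minAreaRect(P); print(cam,n,len(P),np.round(r[0],4),np.round(r[1],4),round(r[2],2),"z",np.percentile(W[m][:,2],[5,50,95]).round(4))
    b=(x>.3)&(x<.65)&(y>-.45)&(y<-.15)
    h,e=np.histogram(z[b],np.arange(.02,.24,.004)); print([(round(a,3),n) for a,n in zip(e,h) if n>60])
    rect(b&(z>.098)&(z<.118)&(y<-.22),"lid")
    # wall face line
    m=(z>.12)&(z<.2)&(x>.62)&(x<.9)&(y<-.3)&(y>-.5)
    m2=(z>.18)&(z<.21)&(x>.36)&(x<.61)&(y<-.3)&(y>-.5)
    for k in (m,m2):
        if k.sum()>50:
            for _ in range(4):
                p=np.polyfit(x[k],y[k],1); r=np.abs(y-np.polyval(p,x)); k=k&(r<.006)
            print(cam,"face",p.round(4),k.sum())
    # loop
    for lo,hi in ((.075,.1),(.084,.1)):
        k=b&(z>lo)&(z<hi)&(y>-.27)
        rect(k,"loop")
    k=b&(z>.07)&(z<.1)&(y>-.29)
    q=W[k]; yaw=np.degrees(np.arctan(np.polyfit(x[m2],y[m2],1)[0])) if m2.sum() else 0
    print("yaw",yaw)
W=np.load("side.npy")
import sys
np.set_printoptions(linewidth=200,suppress=True)
for c in (225,245,262): print(c); print(W[225:290:2,c].round(3).tolist())
```

```text
[(np.float64(0.032), np.int64(673)), (np.float64(0.036), np.int64(271)), (np.float64(0.04), np.int64(215)), (np.float64(0.044), np.int64(215)), (np.float64(0.048), np.int64(234)), (np.float64(0.052), np.int64(190)), (np.float64(0.056), np.int64(220)), (np.float64(0.06), np.int64(205)), (np.float64(0.064), np.int64(241)), (np.float64(0.068), np.int64(280)), (np.float64(0.072), np.int64(339)), (np.float64(0.076), np.int64(361)), (np.float64(0.08), np.int64(350)), (np.float64(0.084), np.int64(586)), (np.float64(0.088), np.int64(322)), (np.float64(0.092), np.int64(270)), (np.float64(0.096), np.int64(523)), (np.float64(0.1), np.int64(195)), (np.float64(0.104), np.int64(7311)), (np.float64(0.108), np.int64(899)), (np.float64(0.112), np.int64(668)), (np.float64(0.116), np.int64(276)), (np.float64(0.12), np.int64(268)), (np.float64(0.124), np.int64(248)), (np.float64(0.128), np.int64(249)), (np.float64(0.132), np.int64(234)), (np.float64(0.136), np.int64(254)), (np.float64(0.14), np.int64(158)), (np.float64(0.144), np.int64(181)), (np.float64(0.148), np.int64(296)), (np.float64(0.152), np.in
[... 3512 characters left out ...]
, -0.267, 0.104], [0.467, -0.312, 0.034], [0.465, -0.308, 0.034], [0.463, -0.302, 0.035], [0.443, -0.254, 0.1], [0.442, -0.254, 0.095], [0.442, -0.253, 0.091], [0.442, -0.253, 0.085], [0.441, -0.253, 0.08], [0.441, -0.254, 0.072], [0.441, -0.253, 0.068], [0.441, -0.254, 0.06], [0.441, -0.253, 0.054], [0.44, -0.254, 0.048], [0.44, -0.254, 0.041], [0.439, -0.252, 0.037], [0.446, -0.27, 0.001], [0.424, -0.215, 0.088], [0.423, -0.213, 0.086], [0.423, -0.213, 0.08], [0.423, -0.214, 0.072], [0.437, -0.25, 0.001], [0.435, -0.246, 0.001], [0.433, -0.242, 0.002], [0.432, -0.24, -0.002], [0.43, -0.235, -0.001], [0.428, -0.23, 0.002], [0.427, -0.228, -0.0], [0.425, -0.224, 0.001], [0.423, -0.22, -0.0]]
```

```bash
cat >> h.py <<'E'
from scipy.spatial.transform import Rotation as Ro
a=np.arctan(.113); e=np.array([np.cos(a),np.sin(a),0]); n=np.array([-np.sin(a),np.cos(a),0])
M=np.stack([n,e,np.cross(n,e)],1); q=Ro.from_matrix(M).as_quat()[[3,0,1,2]]
pull=np.array([.4738,-.2318,.087])
def st(l):
    s=get_state(); print(l,round(s["time"],2),np.round(s["tcp_pos"],4),np.round(s["contact_force"],2),round(s["width"],4))
E
python3 - <<'E'
from h import *
ctrl.close_gripper(20); st("closed")
ctrl.movep(pull+[0,0,.12],q); st("above")
ctrl.movel(pull+[0,0,.04],max_speed=.08); st("hover")
im,d=vision.grab_frame("side"); cv2.imwrite("pics/side2.png",cv2.resize(im[150:330,150:390],(720,540)))
E
```

```text
closed 1.77 [ 0.625 -0.     0.25 ] [-0.63 -0.15  0.86] 0.0001
above 2.85 [ 0.4751 -0.2307  0.2074] [-0.3  -0.41 -0.26] 0.0
hover 4.0 [ 0.4742 -0.2319  0.1275] [ 0.11 -0.36 -0.46] 0.0001
```

View pics/side2.png

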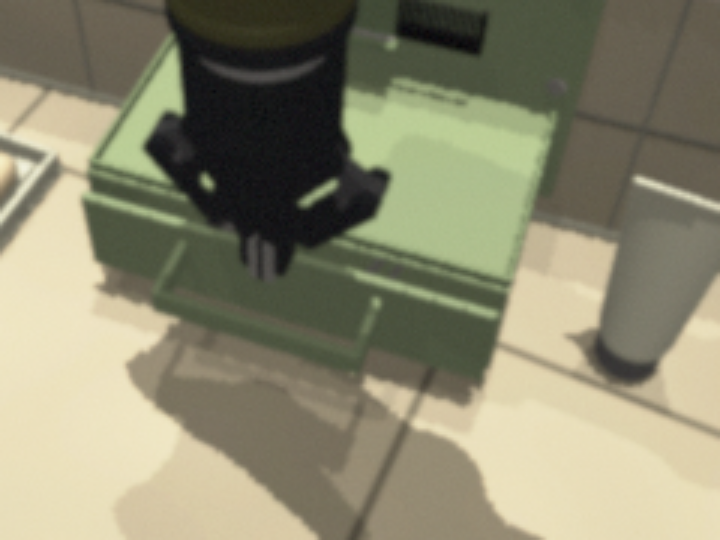

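The closed fingers, at about (262, 275) in the crop, hang above the loop opening, with the bar running from (160, 295) to (365, 355). Next I lower them and pull.

Run:
```python
from h import *
p=pull+n*.002
ctrl.movel(p+[0,0,.01],max_speed=.05); st("in1")
ctrl.movel(p+[0,0,-.004],max_speed=.05); st("in2")
f=get_state()["contact_force"]
if np.linalg.norm(f)<5:
    ctrl.movel(p+n*.03+[0,0,-.004],max_speed=.03); st("pull")
    im,d=vision.grab_frame("side"); cv2.imwrite("pics/side3.png",im)
```

```text
in1 4.8 [ 0.4737 -0.2298  0.097 ] [-0.02 -0.16  0.3 ] -0.0001
in2 5.23 [ 0.4734 -0.2297  0.0826] [ 0.08 -0.39  0.72] -0.0004
pull 6.38 [ 0.4701 -0.1998  0.0829] [-0.63 -0.07 -0.63] 0.0004
```

View pics/side3.png

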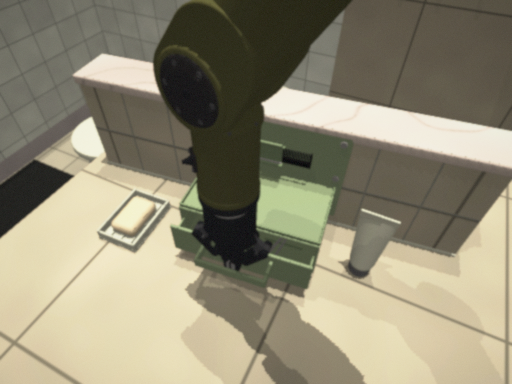

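The drawer is following the finger: its front is now at about (270, 265). I keep pulling.

Run:
```python
from h import *
p=pull+n*.002+[0,0,-.004]
ctrl.movel(p+n*.103,max_speed=.035); st("pulled"); ctrl.pause(.3)
ctrl.movel(p+n*.095,max_speed=.04); st("back")
ctrl.movel(p+n*.095+[0,0,.19],max_speed=.15); st("up")
ctrl.movel(p+n*.19+[0,0,.21],max_speed=.2); st("off")
for cam in ["side","scene"]:
    im,d=vision.grab_frame(cam); W=cloud(cam,d); np.save(cam+"4.npy",W)
    for nm in ["nail_clipper","tweezers","pull"]:
        for r in models.masks_of(cam,nm)[:2]:
            m=r["mask"]; w=W[m]; w=w[~np.isnan(w[:,0])]
            print(cam,nm,round(r["p"],2),np.round(r["point"]),m.sum(),np.median(w,0).round(3),np.percentile(w,3,0).round(3),np.percentile(w,97,0).round(3))
    cv2.imwrite(f"pics/{cam}4.png",im)
a=cv2.imread("pics/side4.png");b=cv2.imread("pics/scene4.png")
cv2.imwrite("pics/both4.png",np.hstack([cv2.resize(a[130:330,150:350],(400,400)),cv2.resize(b[100:300,130:330],(400,400))]))
```

```text
pulled 8.67 [ 0.4622 -0.1275  0.083 ] [-0.18 -1.27 -0.25] -0.0004
back 9.32 [ 0.4629 -0.1357  0.083 ] [-0.63 -0.2  -0.07] 0.0002
up 10.73 [ 0.4625 -0.1353  0.2722] [-0.01 -0.36 -0.35] 0.0005
off 11.37 [ 0.4522 -0.042   0.2926] [0.5  0.17 0.16] -0.0
side tweezers 0.67 [270. 271.] 183 [ 0.414 -0.241  0.042] [ 0.409 -0.27   0.034] [ 0.428 -0.2    0.045]
side pull 0.94 [250. 277.] 8715 [ 0.441 -0.222  0.037] [ 0.352 -0.301  0.033] [ 0.568 -0.111  0.099]
scene nail_clipper 0.65 [217. 183.] 135 [ 0.525 -0.198  0.047] [ 0.519 -0.219  0.034] [ 0.534 -0.179  0.05 ]
scene nail_clipper 0.63 [179. 188.] 6625 [ 0.457 -0.169  0.05 ] [ 0.345 -0.234  0.031] [ 0.592 -0.114  0.097]
scene tweezers 0.59 [176. 213.] 163 [ 0.42  -0.193  0.04 ] [ 0.411 -0.226  0.032] [ 0.431 -0.179  0.043]
scene pull 0.57 [179. 191.] 6527 [ 0.457 -0.169  0.05 ] [ 0.345 -0.234  0.031] [ 0.592 -0.114  0.097]
```

View pics/both4.png

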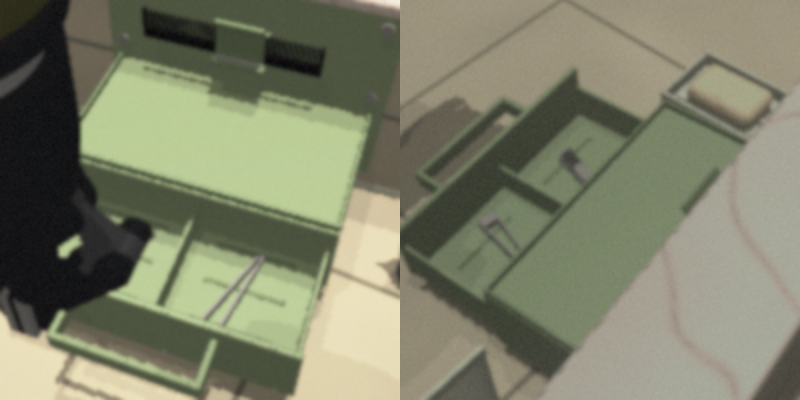

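The drawer is open. The tweezers lie in the right compartment as the side view shows it, at about (240, 290) in the left crop. The clipper is in the other compartment, at about (573, 165) in the right crop, but in the side view the hand hides it. I'll move the hand aside.

Run:
```python
from h import *
ctrl.movep([.66,.05,.33],q); st("aside")
cam="side"
im,d=vision.grab_frame(cam); W=cloud(cam,d); np.save("side5.npy",W); cv2.imwrite("pics/side5raw.png",im)
for nm in ["nail_clipper","tweezers"]:
    for r in models.masks_of(cam,nm)[:2]:
        m=r["mask"]; w=W[m]; w=w[~np.isnan(w[:,0])]
        print(nm,round(r["p"],2),np.round(r["point"]),m.sum(),np.median(w,0).round(3),np.percentile(w,3,0).round(3),np.percentile(w,97,0).round(3))
        if m.sum()<1000: print(np.round(cv2.minAreaRect(w[:,:2].astype(np.float32))[0],4),np.round(cv2.minAreaRect(w[:,:2].astype(np.float32))[1],4))
# panel front n coordinate
w=W.reshape(-1,3); k=(w[:,2]>.04)&(w[:,2]<.064)&(abs(w@e-.4448)<.1)&(w@n>-.25)&(w@n<-.12)
print("panel n",np.percentile(w[k]@n,[5,50,75,95]))
cv2.imwrite("pics/side5.png",cv2.resize(im[180:300,165:325],(800,600)))
```

```text
aside 12.68 [0.6594 0.0492 0.3297] [ 0.03 -0.19  0.39] 0.0
nail_clipper 0.58 [211. 254.] 365 [ 0.524 -0.211  0.047] [ 0.514 -0.249  0.035] [ 0.535 -0.18   0.051]
[ 0.5291 -0.2159] [0.0772 0.0232]
tweezers 0.7 [257. 213.] 26531 [ 0.473 -0.295  0.106] [ 0.359 -0.42   0.034] [ 0.608 -0.138  0.213]
tweezers 0.47 [270. 271.] 153 [ 0.416 -0.243  0.042] [ 0.409 -0.271  0.034] [ 0.429 -0.197  0.045]
[ 0.4139 -0.234 ] [0.0843 0.0172]
panel n [-0.24578705 -0.20344586 -0.20312169 -0.20259409]
```

View pics/side5.png

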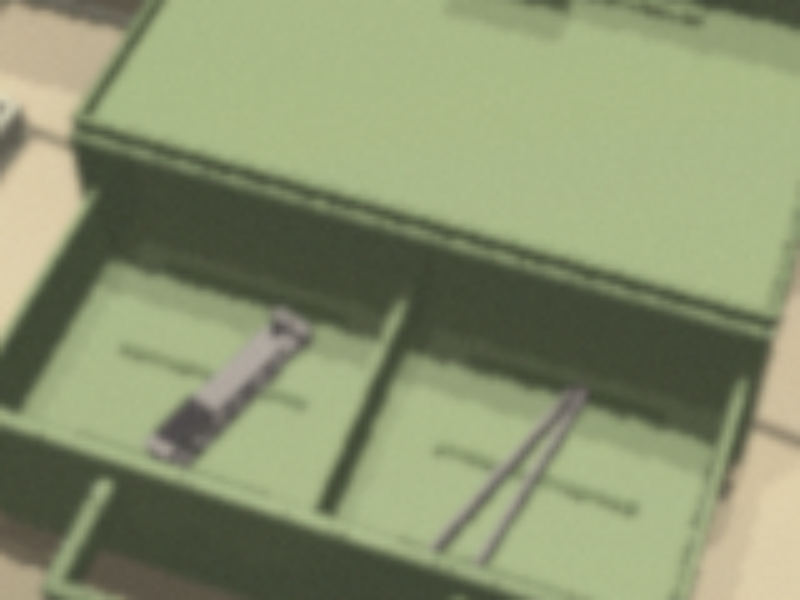

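The whole clipper is visible: from (165, 445) to (300, 320) in the crop, with its middle near (0.527, -0.214). The drawer is drawn about 107 mm. Next I point at it.

Run:
```python
from h import *
c=np.array([.5275,-.2145,0])
ctrl.movep(c+[0,0,.27],q); st("over")
ctrl.movel(c+[0,0,.105],max_speed=.12); st("pointing")
ctrl.pause(1.6); st("")
im,d=vision.grab_frame("side"); cv2.imwrite("pics/side6.png",im)
im,d=vision.grab_frame("scene"); cv2.imwrite("pics/scene6.png",im)
ctrl.pause(2.2); st("held")
a=cv2.imread("pics/side6.png");b=cv2.imread("pics/scene6.png")
cv2.imwrite("pics/both6.png",np.hstack([cv2.resize(a[130:330,150:350],(400,400)),cv2.resize(b[80:280,130:330],(400,400))]))
```

```text
over 13.99 [ 0.5286 -0.2129  0.2705] [ 0.4   1.28 -0.41] -0.0002
pointing 15.52 [ 0.5279 -0.2146  0.1057] [-0.46  0.1   0.69] -0.0
 17.12 [ 0.5275 -0.2145  0.105 ] [ 0.47 -0.6   0.07] 0.0001
held 19.42 [ 0.5275 -0.2145  0.105 ] [ 0.55  0.09 -0.22] -0.0003
```

View pics/both6.png

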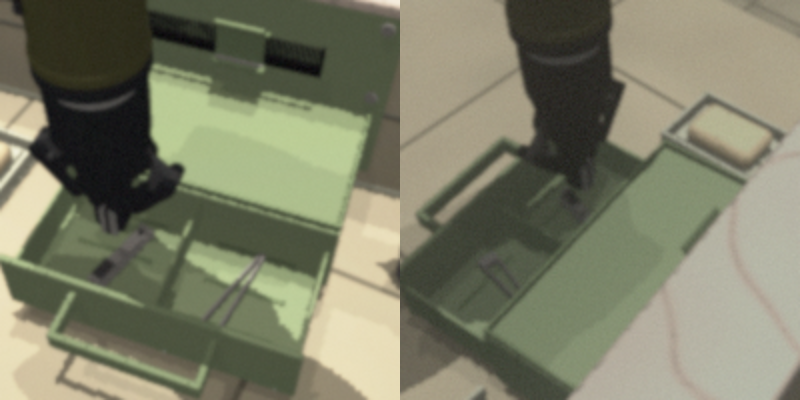

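The fingertips hang over the clipper, at about (110, 230) in the left crop, and touch nothing. The hold lasted 3.9 s, so I withdraw and hand in.

Run:
```python
from h import *
ctrl.movel([.5275,-.2145,.29],max_speed=.15)
ctrl.movep([.62,.05,.33],q); ctrl.pause(.5); st("clear")
im,d=vision.grab_frame("side"); W=cloud("side",d); w=W.reshape(-1,3); k=(w[:,2]>.04)&(w[:,2]<.064)&(abs(w@e-.4448)<.1)&(w@n>-.25)&(w@n<-.12)
print("panel n",np.median(w[k]@n))
print(ticket.close_job())
```

```text
clear 22.39 [0.62   0.0497 0.33  ] [-0.55 -0.42  0.32] -0.0001
panel n -0.20342979537847322
the job is handed in; nothing more can be done
None
```

I drew the drawer open to about 107 mm, held the fingers above the nail clipper for 3.9 s without touching anything, moved the hand well clear, and handed in the job with the drawer still open; no verdict came back.

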